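# Open the dust collector's counterweighted gate and switch it on

### The arm

A 6-joint arm with a two-finger parallel gripper is mounted at the origin on the work surface. World frame = base frame: x ahead of the robot, y to its left, z up, the work surface at z = 0. Lengths are in m, angles in rad, forces in N, time in s.
With the tool pointing down it reaches from about 0.375 to 0.975 m from the base axis. Payload 3.8 kg.
Tool frame: the origin (TCP) lies at the very end of the fingers, on their centre line; the grasp point (between the pads) lies 19 mm behind it; z points along the fingers, y is the direction in which the jaws open and shut (so a half turn about z gives the same grasp; the last joint's range is limited). The gripper opens to 85 mm and grips with 20 to 120 N. Pads are 22 mm wide; open, the fingers measure 114 mm over their backs; the gripper's body (76 mm by 85 mm) begins 54 mm behind the grasp point. The pads swing forward as they close: fully open they stand 13 mm farther back than shut.
Start: joints at [-1.196, 0.264, 1.604, -0, 1.274, -0.037], TCP at [0.27, -0.619, 0.231] pointing down, gripper open.
Joint ranges: [-2.63, 2.63], [-0.94, 2.18], [0.31, 2.57], [-1.31, 4.45], [0, 2.66], [-2.55, 2.55]. Speed limits (rad/s): [2.57, 2.57, 3.14, 3.14, 3.14, 3.14].

### API

Orientations are given as a rotation vector (axis times angle).
In Python, from workcell import bot, read_camera, finish_job gives the robot as it stands. The module is installed in compiled form; this text tells all that it offers.
- The arm moves only by the tool servo_tool, never from a script. Its argument "targets" is text: rows parted by semicolons, each of 7 numbers parted by spaces: the turn, a rotation vector about the tool's x, y, z in rad, then the shift along the tool's x, y, z in mm, then the finger opening in mm, from 0 to 85.4. In form: wx wy wz x y z gripper; .... A call has 1 to 8 rows; each row shifts and turns the pose as measured when the row begins, along the tool's axes as they then stand; what a row does not reach is not made up. A row lasts 1/12 s, in which the tool goes at most 41.7 mm and 7.16 degrees, less where a joint would pass 70% of its speed; a pose out of reach is approached as far as the arm can. A call is refused whole if a number of a shift passes 41.7 or a number of a turn 0.125, either way. A call with a gripper value outside its range is refused whole. The fingers move at their own pace and stop on an object; "newtons" is the grip in N (left out, the last holds). Time passes only in rows, so rows that do not move let the fingers close. It gives the time, the measured TCP pose, the force and the opening at its end, in the units of the state.
- bot.read_state(): the state, without advancing time (a new reading comes with each control period).
- read_camera(name): name is "scene" or "top" or "wrist"; returns a dict with "image" (480x640x3 uint8, red, green, blue), "mtx" (3x3 intrinsics, pixels), "k1" (the pictures are not rectified: a ray, as slopes to the right and down, at radius r is drawn at 1 + k1 r^2 times it, then the intrinsics apply), "eye" and "orientation" of the camera in the world; the wrist camera has in their place "T_tool_cam" (4x4, takes a point from camera to tool coordinates, whose origin is the TCP and whose axes are the flange's). Camera axes: x right, y up, looking along -z (the intrinsics and any distortion apply to the point x, -y, -z); pixel columns grow to the right and rows downward; lengths in m; the calibration is good to about 2 mm. A picture is of the moment at which its call begins: read the wrist's pose just before it. There is no depth.
- finish_job(): hands the job in, once; it reports no verdict.
The state is a dict: "time": time; "q": joint angles; "joint_vel": joint speeds; "joint_torque": joint torques, N m; "tool_pos": TCP position; "tcp_rot": TCP orientation; "wrist_force": force on the tool from outside, world axes, zero at the start; "torque": the same for the moment, N m; "width": opening from 0.0 (shut) to 1.0 (fully open).
Only numpy, scipy, OpenCV 4.12 (cv2) and the standard library are available. Lean on these libraries where they do the work, as an engineer would, in place of code of your own. Each camera call takes 0.05 s, during which the arm holds its last target.

### The job

Open the dust collector's intake: lift the gate by its red bar past the balance point, then ease it on over, without letting it fall and without forcing it, until its counterweight settles on the rubber buffer and the gate stays open by itself. Let go of it, then flip the toggle switch fully on. Leave the dish, the collets, the try square and the sander where they are.

Things in the scene. Friction and masses are not known exactly. Their poses are not given: they have to be found in the camera images.
- gate (a joint): Opening angle in rad of the gate: 0 = shut (flap level, bar to the box's front), growing as the bar is lifted and swung over to the back. Below about 0.7 rad (balance point) it falls shut, above it falls open. It ends where the counterweight meets the buffer, whose height is set differently each time: anywhere from 1.2 to 1.85 rad, to be felt for.
- bar (a point): Centre of the gate's red lifting bar: round, 10 mm thick, 112 mm long, parallel to the hinge and 155 mm from it. Shut, it lies level with the hinge, 70 mm above the box's top. A 50 mm gap lies between bar and flap, bridged by two 8 mm rods, 50 mm either side of the bar's centre. Bar, rods and flap lie in one plane.
- hinge (a point): Middle of the gate's hinge line, 180 mm straight above the collector's origin and fixed to it. The hinge runs along the collector's y axis, so the bar swings in its x-z plane.
- gate_arm: The moving gate, about 0.85 kg (varies by a fifth): yellow flap 95 x 130 mm, red bar in front, and a steel counterweight (36 mm across, 38 mm long) on a 90 mm stalk that, with the gate shut, stands up from the hinge, leaning 10 degrees to the back. Origin on the hinge; y axis along the hinge, -x axis from hinge to bar. The hinge turns easily, slightly damped.
- collector: Blue dust collector box, fixed, 280 (x) x 380 (y) mm, 110 mm high; origin under its centre at bench height; -x axis to its front (robot side), z up. On top: an aluminium hood with the gate, a toggle switch, and the buffer.
- buffer_foot (a point): Point on the box's top, 85 mm behind the hinge, where the buffer's steel post stands. The buffer is a black rubber disc, 40 mm across, on that post, 15 to 65 mm above here; the opened gate's counterweight comes down on it. It yields 1 mm per 4 N; the resting gate loads it with 1 to 5 N, and more than 20 N on it means forcing the gate.
- switch (a joint): Toggle switch angle in rad: 0 = off (lever leans to the box's front), 1.0 = on (lever leans to the back). Moves with little force (about 1 N at the tip) and stays where it is left.
- switch_tip (a point): Centre of the red ball, 26 mm across, on the end of the 55 mm toggle lever. The lever's pivot lies 75 mm in front of and 135 mm to the -y side of the collector's origin, 132 mm above the bench; it swings in the collector's x-z plane from 0.5 rad front of upright to 0.5 rad back of it. Its housing's top is 25 mm above the box's top.
- dish: White ceramic dish of screws, 100 mm across, 28 mm high, loose on the bench near the collector; origin under its centre. To be left alone.
- collets: Wooden block of chrome collets, 70 x 120 mm, 40 mm high, loose on the bench near the collector; origin under its centre. To be left alone.
- square: Steel try square with wooden stock, 155 x 105 mm, 18 mm high, loose on the bench near the collector; origin under its centre. To be left alone.
- sander: Green plastic detail sander, 150 x 75 mm, 75 mm high, loose on the bench near the collector; origin under its centre. To be left alone.

How it is judged:
By the outcome, as a careful person would: the job done as asked, in the order asked, and still so for the second after the job is handed in, with the robot touching nothing.
It also fails if it takes over 67 s, if anything falls off the work surface, if the arm or the gripper's body presses on something with over 40 N, if the wrist force passes 120 N, or if a joint passes its speed limit or range.

## Working session

There is one attempt and no reset: what is moved stays moved. The work goes in short steps, Python scripts to look and compute and a tool call to move; the robot and the scene stay as the last step left them, time stands still between calls to the robot, and variables do not carry over. Pictures are saved under pics/ and viewed, and the job is handed in when it is done.

Besides the shell and the picture viewer there is one more tool, called after "Emit:" by a JSON object that holds its "fn" and its "kwargs", one argument or row to a line. servo_tool: Moves the arm, as the interface text tells. Its arguments: {"type":"object","properties":{"targets":{"type":"string"},"newtons":{"type":"number"}},"required":["targets"]}

```bash
mkdir -p pics
cat > h.py <<'E'
import numpy as np, cv2
from workcell import bot, read_camera, finish_job
from scipy.spatial.transform import Rotation as R
E
python3 - <<'E'
from h import *
s=bot.read_state(); print(s)
import pickle
for n in("scene","top"):
    c=read_camera(n); cv2.imwrite(f"pics/{n}0.png",c["image"][:,:,::-1]); pickle.dump(c,open(n+".pkl","wb"))
    print(n,c["mtx"],c["k1"],c["eye"],c["orientation"])
E
```

```text
{'time': 0.0, 'q': array([-1.19588253e+00,  2.64768793e-01,  1.60536114e+00, -1.20237711e-05,
        1.27367298e+00, -3.69379127e-02]), 'joint_vel': array([-0.0001383 , -0.00137392,  0.00069849, -0.00023434,  0.00315585,
        0.00084661]), 'joint_torque': array([ 5.66376930e-04, -5.15111303e+01, -3.67310107e+01,  1.58532720e-05,
        1.29511720e-02, -8.58174587e-06]), 'tool_pos': array([ 0.26991619, -0.61790371,  0.22995841]), 'tcp_rot': array([-3.07308533e+00, -6.41932883e-01,  6.01295036e-04]), 'wrist_force': array([-0.01507788, -0.46688869, -0.75801686]), 'torque': array([0.02682638, 0.05140112, 0.00154042]), 'width': 1.0019996566306868}
scene [[563.59862373   0.         322.41381766]
 [  0.         563.59862373 254.38997215]
 [  0.           0.           1.        ]] -0.10518053540678646 [ 0.85594812 -0.51187747  1.01298641] [0.58946622 0.14771609 0.44404148]
top [[500.23820485   0.         311.47528712]
 [  0.         500.23820485 230.73777587]
 [  0.           0.           1.        ]] 0.01173913126035081 [0.43958409 0.01303508 1.13642544] [ 0.11664446 -0.08812776 -1.56111251]
```

View pics/scene0.png

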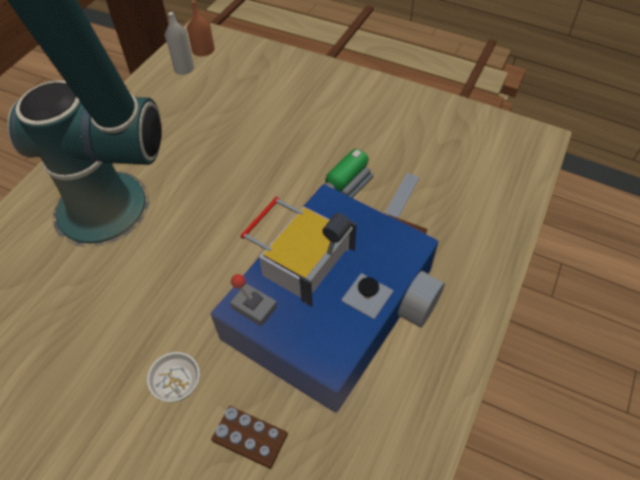

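View pics/top0.png

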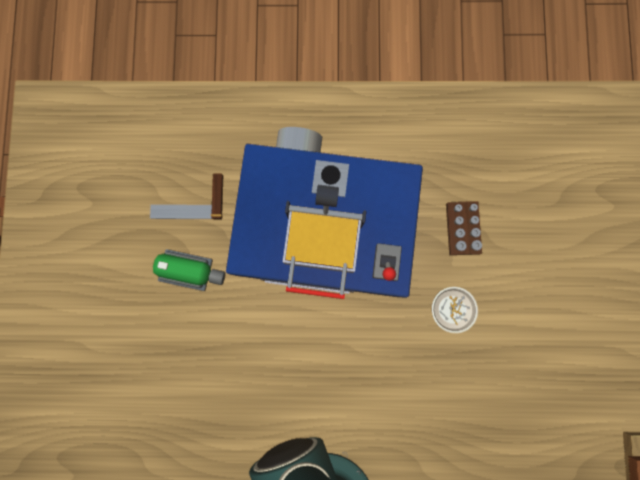

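The scene view shows the blue box with the bar at about (260,217), the ball at (238,281) and the buffer at (368,287). The top view has the bar at (315,293) and the ball at (389,273). I'll fit the collector pose from these red features and the box corners.

```bash
cat >> h.py <<'E'
import pickle
def proj(c,P,eye=None,Rm=None):
    P=np.atleast_2d(P)
    if eye is None: eye=np.array(c["eye"]); Rm=R.from_rotvec(c["orientation"]).as_matrix()
    p=(P-eye)@Rm
    u=p[:,0]/-p[:,2]; v=-p[:,1]/-p[:,2]
    f=1+c["k1"]*(u*u+v*v); m=c["mtx"]
    return np.c_[m[0,0]*u*f+m[0,2], m[1,1]*v*f+m[1,2]]
def col2w(x,y,yaw,P):
    return R.from_euler('z',yaw).apply(P)+[x,y,0]
E
python3 - <<'E'
from h import *
from scipy.optimize import least_squares
C={n:pickle.load(open(n+".pkl","rb")) for n in("scene","top")}
obs={}
for n,c in C.items():
    hsv=cv2.cvtColor(c["image"],cv2.COLOR_RGB2HSV)
    m=(((hsv[...,0]<6)|(hsv[...,0]>174))&(hsv[...,1]>170)&(hsv[...,2]>90)).astype(np.uint8)
    k,l,st,ce=cv2.connectedComponentsWithStats(m)
    for i in range(1,k):
        if st[i,4]>25:
            ys,xs=np.nonzero(l==i); P=np.c_[xs,ys].astype(float); d=P-P.mean(0); w=np.linalg.svd(d,full_matrices=False)[2][0]; t=d@w
            print(n,st[i],ce[i],"ends",P.mean(0)+w*t.min(),P.mean(0)+w*t.max())
    b=((hsv[...,0]>105)&(hsv[...,0]<125)&(hsv[...,1]>150)).astype(np.uint8)
    k,l,st,ce=cv2.connectedComponentsWithStats(b); i=1+st[1:,4].argmax()
    cn=max(cv2.findContours((l==i).astype(np.uint8),cv2.RETR_EXTERNAL,cv2.CHAIN_APPROX_NONE)[0],key=cv2.contourArea)
    print(n,cv2.approxPolyDP(cv2.convexHull(cn),4,True)[:,0].tolist())
    im=c["image"][:,:,::-1]
    r=im[170:410,200:450] if n=="scene" else im[120:310,215:435]
    cv2.imwrite(f"pics/{n}z.png",cv2.resize(r,None,fx=2.4 if n=="scene" else 3,fy=2.4 if n=="scene" else 3,interpolation=cv2.INTER_CUBIC))
E
```

```text
scene [241 197  36  41 182] [259.05494505 217.08791209] ends [276.8684399  197.80214328] [241.27849487 236.33357451]
scene [233 275  11   8  61] [238.06557377 278.86885246] ends [233.35575259 277.63834328] [242.96134738 280.1479444 ]
scene [[436, 241], [428, 270], [374, 351], [348, 373], [309, 364], [285, 349], [267, 328], [252, 267], [322, 186]]
top [383 268  12  12 116] [388.81896552 273.39655172] ends [390.53852421 267.56877334] [387.1523356  279.04494852]
top [286 288  58  11 237] [314.47679325 292.54008439] ends [285.90691866 288.69087487] [343.21397295 296.41183486]
top [[246, 146], [420, 166], [406, 292], [228, 272]]
```

```bash
ls pics
```

```text
scene0.png
scenez.png
top0.png
topz.png
```

View pics/scenez.png

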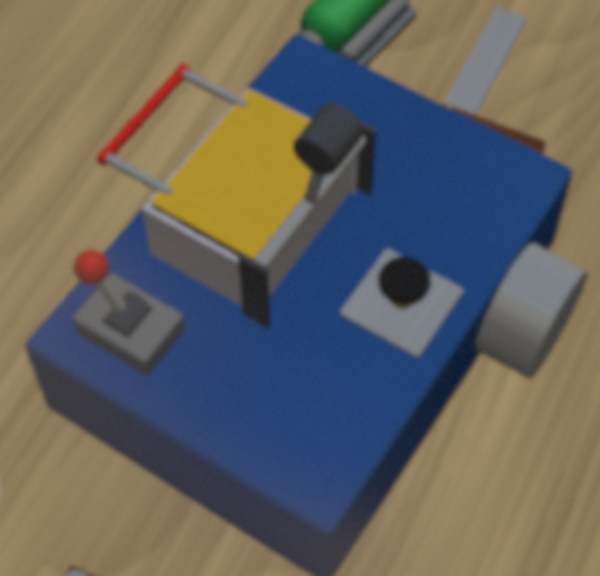

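View pics/topz.png

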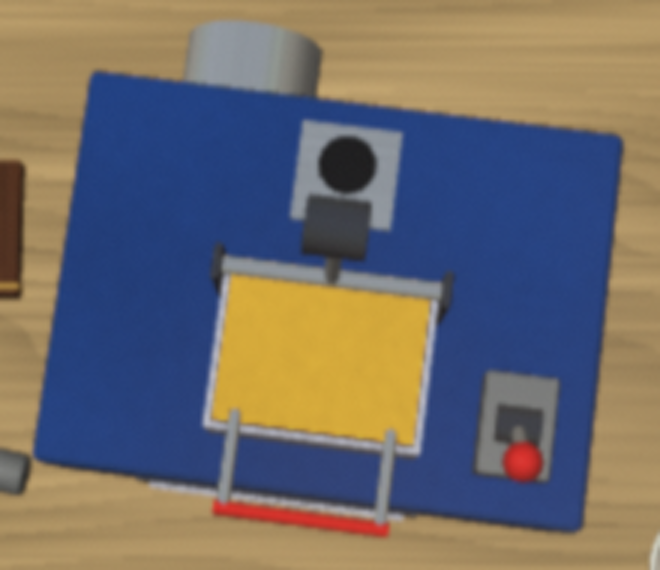

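Run:
```python
from h import *
from scipy.optimize import least_squares
C={n:pickle.load(open(n+".pkl","rb")) for n in("scene","top")}
bl=.055
pts=[("bar+",[-.155,.055,.18],(276.2,198.5),(286.5,289)),("bar-",[-.155,-.055,.18],(242,235.7),(342.6,296.2)),
("ball",[-.075-bl*np.sin(.5),-.135,.132+bl*np.cos(.5)],(238.0,280.8),(389,273.6)),
("c1",[.14,.19,.11],None,(246,144.2)),("c2",[.14,-.19,.11],None,(421.7,165)),("c4",[-.14,-.19,.11],(211.7,314),(408.5,296)),("c3",[-.14,.19,.11],(324,184),(227,272.7))]
def res(p,full=False):
    r=[]
    for n,P,a,b in pts:
        for k,o in(("scene",a),("top",b)):
            if o is None: continue
            d=proj(C[k],col2w(p[0],p[1],p[2],np.array(P)))[0]-o
            if full: print(n,k,d.round(1))
            r+=list(d)
    if len(p)>3:
      for k,o in(("scene",(368.3,287.1)),("top",(330.7,175))):
        d=proj(C[k],col2w(p[0],p[1],p[2],np.array([.085,0,.11+p[3]])))[0]-o
        if full: print("buf",k,d.round(1))
        r+=list(d)
    return np.array(r)
s=least_squares(res,[.6,0,-.1,.04],loss="soft_l1")
print(s.x,s.cost); res(s.x,True)
p=s.x[:3]
np.save("pose.npy",p)
for n,P in(("bar",[-.155,0,.18]),("hinge",[0,0,.18]),("ball",pts[2][1])): print(n,col2w(*p,np.array(P)).round(4))
```

```text
[ 0.60242171  0.00467448 -0.12068147  0.02849999] 17.419998394220904
bar+ scene [ 0.3 -0.8]
bar+ top [-0.2 -1.1]
bar- scene [-0.6  0.5]
bar- top [ 1.2 -0.8]
ball scene [-0.6 -0.3]
ball top [ 0.  -0.9]
c1 top [-1.7 -2.6]
c2 top [ 1.5 -1.8]
c4 scene [-4.2 -1.6]
c4 top [0.8 0.7]
c3 scene [-2.3 -2.8]
c3 top [-2.5 -0. ]
buf scene [-0.7  0.2]
buf top [-0.5 -0.6]
bar [0.4485 0.0233 0.18  ]
hinge [0.6024 0.0047 0.18  ]
ball [ 0.4855 -0.1171  0.1803]
```

```bash
cat >> h.py <<'E'
def target(P,beta,sgn=1):
    """P: collector-frame position of GRASP point; beta: tool pitch below horizontal. returns TCP pos, Rm"""
    x,y,yaw=np.load("pose.npy")
    z=np.array([np.cos(beta),0,-np.sin(beta)]); n=np.array([np.sin(beta),0,np.cos(beta)])*sgn
    M=np.c_[np.cross(n,z),n,z]
    M=R.from_euler('z',yaw).as_matrix()@M
    return col2w(x,y,yaw,np.array(P))+M[:,2]*.019, M
def cur():
    s=bot.read_state(); return s, np.array(s["tool_pos"]), R.from_rotvec(s["tcp_rot"]).as_matrix()
def rows(p0,M0,p1,M1,n):
    w=R.from_matrix(M0.T@M1).as_rotvec(); out=[]
    pp,MM=p0,M0
    for i in range(1,n+1):
        Mn=M0@R.from_rotvec(w*i/n).as_matrix(); pn=p0+(p1-p0)*i/n
        out.append((R.from_matrix(MM.T@Mn).as_rotvec().round(4),((MM.T@(pn-pp))*1000).round(1))); pp,MM=pn,Mn
    return out
E
python3 - <<'E'
from h import *
s,p,M=cur(); print(M.round(3))
for sg in(1,-1):
    for b in (45,90):
        t,N=target([-.155,0,.18],np.radians(b),sg); print(sg,b,t.round(3),N.round(3).tolist(),R.from_matrix(M.T@N).as_rotvec().round(3))
E
```

```text
[[ 0.916  0.4   -0.001]
 [ 0.4   -0.916  0.002]
 [ 0.    -0.002 -1.   ]]
1 45 [0.462 0.022 0.167] [[0.12, 0.702, 0.702], [0.993, -0.085, -0.085], [0.0, 0.707, -0.707]] [-0.714  0.406 -0.983]
1 90 [0.449 0.023 0.161] [[0.12, 0.993, 0.0], [0.993, -0.12, -0.0], [0.0, 0.0, -1.0]] [-2.000e-03 -1.000e-03 -1.038e+00]
-1 45 [0.462 0.022 0.167] [[-0.12, -0.702, 0.702], [-0.993, 0.085, -0.085], [0.0, -0.707, -0.707]] [0.466 0.82  1.975]
-1 90 [0.449 0.023 0.161] [[-0.12, -0.993, 0.0], [-0.993, 0.12, -0.0], [0.0, -0.0, -1.0]] [-1.000e-03  2.000e-03  2.103e+00]
```

Run:
```python
from h import *
s,p,M=cur()
t,N=target([-.155,0,.18],np.radians(90),1)
w=R.from_matrix(M.T@N).as_rotvec()
for r in rows(p,M,np.array([.33,-.27,.27]),M@R.from_rotvec(w*.45).as_matrix(),12): print(r)
```

```text
(array([-0.0001, -0.    , -0.0389]), array([ 16.2, -24.6,  -3.3]))
(array([-0.0001, -0.    , -0.0389]), array([ 17.1, -23.9,  -3.3]))
(array([-0.0001, -0.    , -0.0389]), array([ 18.1, -23.2,  -3.3]))
(array([-0.0001, -0.    , -0.0389]), array([ 18.9, -22.5,  -3.3]))
(array([-0.0001, -0.    , -0.0389]), array([ 19.8, -21.8,  -3.3]))
(array([-0.0001, -0.    , -0.0389]), array([ 20.6, -21. ,  -3.3]))
(array([-0.0001, -0.    , -0.0389]), array([ 21.4, -20.2,  -3.3]))
(array([-0.0001, -0.    , -0.0389]), array([ 22.2, -19.3,  -3.3]))
(array([-0.0001, -0.    , -0.0389]), array([ 22.9, -18.4,  -3.3]))
(array([-0.0001, -0.    , -0.0389]), array([ 23.6, -17.5,  -3.3]))
(array([-0.0001, -0.    , -0.0389]), array([ 24.3, -16.6,  -3.3]))
(array([-0.0001, -0.    , -0.0389]), array([ 24.9, -15.6,  -3.3]))
```

Emit:
{"fn": "servo_tool", "kwargs": {
  "targets": "0 0 -0.039 16 -25 -4 85; 0 0 -0.039 17 -24 -4 85; 0 0 -0.039 18 -23 -4 85; 0 0 -0.039 19 -22 -4 85; 0 0 -0.039 20 -22 -4 85; 0 0 -0.039 21 -21 -4 85; 0 0 -0.039 21 -20 -4 85; 0 0 -0.039 22 -19 -4 85"
}}

```text
time: 0.77
tool_pos: [0.3064, -0.3793, 0.2551]
tcp_rot: [-2.922, -1.117, 0.004]
wrist_force: [0.5, -0.2, 0.9]
width: 0.993
```

Emit:
{"fn": "servo_tool", "kwargs": {
  "targets": "0 0 -0.039 23 -18 -4 85; 0 0 -0.039 24 -18 -4 85; 0 0 -0.039 24 -17 -4 85; 0 0 -0.039 25 -16 -4 85; 0 0 -0.039 25 -15 -4 85"
}}

```text
time: 1.18
tool_pos: [0.3272, -0.2253, 0.2751]
tcp_rot: [-2.789, -1.406, 0.002]
wrist_force: [0.2, -0.9, 0.2]
width: 0.994
```

Run:
```python
from h import *
s,p,M=cur(); print(s["time"],s["q"],p,M.round(3),s["wrist_force"])
```

```text
1.1833 [-0.6710325  -0.30028898  2.07888034  0.0062463   1.38005663 -0.03493709] [ 0.32722599 -0.22528029  0.27506706] [[ 0.595  0.804 -0.01 ]
 [ 0.804 -0.595  0.015]
 [ 0.007 -0.017 -1.   ]] [ 0.22230578 -0.94118608  0.16507015]
```

Run:
```python
from h import *
s,p,M=cur()
b=np.radians(52)
t,N=target([-.155,0,.18],b,1)
pre=t-N[:,2]*.085
print(t,pre)
for r in rows(p,M,pre,N,12): print(r)
```

```text
[0.46016154 0.02192648 0.1650278 ] [0.40821093 0.02822657 0.23200871]
(array([-0.0552,  0.0134, -0.0418]), array([21. , -7.1,  3.8]))
(array([-0.0552,  0.0134, -0.0418]), array([21.2, -6.4,  3.8]))
(array([-0.0552,  0.0134, -0.0418]), array([21.4, -5.7,  3.7]))
(array([-0.0552,  0.0134, -0.0418]), array([21.6, -5. ,  3.7]))
(array([-0.0552,  0.0134, -0.0418]), array([21.7, -4.3,  3.7]))
(array([-0.0552,  0.0134, -0.0418]), array([21.8, -3.6,  3.8]))
(array([-0.0552,  0.0134, -0.0418]), array([21.9, -2.9,  3.9]))
(array([-0.0552,  0.0134, -0.0418]), array([22. , -2.2,  4.1]))
(array([-0.0552,  0.0134, -0.0418]), array([22. , -1.5,  4.3]))
(array([-0.0552,  0.0134, -0.0418]), array([22. , -0.9,  4.5]))
(array([-0.0552,  0.0134, -0.0418]), array([22. , -0.2,  4.8]))
(array([-0.0552,  0.0134, -0.0418]), array([21.9,  0.4,  5.1]))
```

Emit:
{"fn": "servo_tool", "kwargs": {
  "targets": "-0.055 0.013 -0.042 21 -7 4 40; -0.055 0.013 -0.042 21 -6 4 40; -0.055 0.013 -0.042 21 -6 4 40; -0.055 0.013 -0.042 22 -5 4 40; -0.055 0.013 -0.042 22 -4 4 40; -0.055 0.013 -0.042 22 -4 4 40; -0.055 0.013 -0.042 22 -3 4 40; -0.055 0.013 -0.042 22 -2 4 40"
}}

```text
time: 1.85
tool_pos: [0.3824, -0.0468, 0.2441]
tcp_rot: [2.214, 1.662, 0.434]
wrist_force: [0.7, 0.2, -0.2]
width: 0.469
```

Emit:
{"fn": "servo_tool", "kwargs": {
  "targets": "-0.055 0.013 -0.042 22 -2 4 40; -0.055 0.013 -0.042 22 -1 4 40; -0.055 0.013 -0.042 22 0 5 40; -0.055 0.013 -0.042 22 0 5 40"
}}

```text
time: 2.18
tool_pos: [0.4065, 0.0424, 0.2291]
tcp_rot: [1.89, 1.718, 0.616]
wrist_force: [-0.3, -0.4, -0.0]
width: 0.464
```

```bash
cat >> h.py <<'E'
def save(n,f):
    c=read_camera(n); cv2.imwrite(f"pics/{f}.png",c["image"][:,:,::-1]); return c
E
python3 - <<'E'
from h import *
s,p,M=cur(); print(s["time"],s["q"],p,s["wrist_force"],s["width"])
b=np.radians(52)
t,N=target([-.155,0,.18],b,1)
print(M.T@(t-p)*1000, R.from_matrix(M.T@N).as_rotvec())
c=save("wrist","w1"); pickle.dump((c,p,M),open("w1.pkl","wb"))
T=c["T_tool_cam"]; print(T)
G=np.eye(4);G[:3,:3]=M;G[:3,3]=p; W=G@T
for P in([-.155,.056,.18],[-.155,-.056,.18],[-.155,0,.18]): print(proj(c,col2w(*np.load("pose.npy"),np.array(P)),W[:3,3],W[:3,:3]))
E
```

```text
2.1833 [ 0.21373324 -0.77495686  2.55953251 -0.31219976  0.71158359  0.47833185] [0.40652825 0.04235013 0.22907871] [-0.34949642 -0.41875542 -0.04698022] 0.46427729126951334
[-14.71492221   1.4436833   84.72049168] [ 0.03192052 -0.00982024  0.02179528]
[[-1.33444317e-04  9.54893872e-01  2.96947259e-01  7.69250030e-02]
 [ 9.99999764e-01  3.27672260e-04 -6.04309154e-04 -8.29721773e-04]
 [-6.74352488e-04  2.96947108e-01 -9.54893691e-01 -1.41733296e-01]
 [ 0.00000000e+00  0.00000000e+00  0.00000000e+00  1.00000000e+00]]
[[328.94327056 187.08626084]]
[[324.74366612 342.64113406]]
[[326.69203048 270.34686814]]
```

View pics/w1.png

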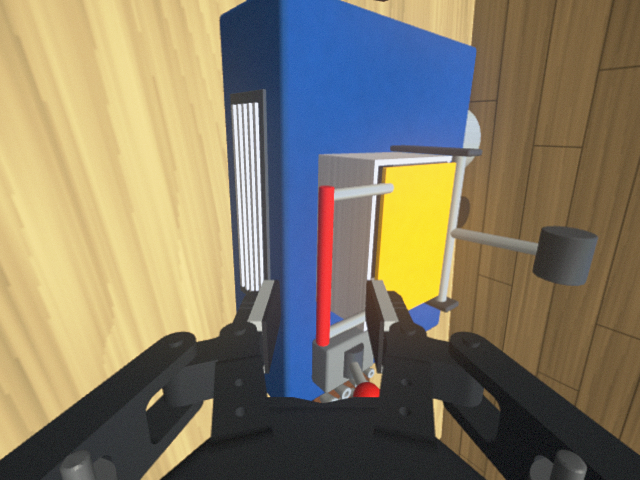

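The wrist view shows the bar from (327,187) to (323,343). That is within 2 px of the fitted prediction, and it lies between the jaws. Moving in.

Emit:
{"fn": "servo_tool", "kwargs": {
  "targets": "0.006 -0.002 0.004 -3 0 15 40; 0.006 -0.002 0.004 -3 0 15 40; 0.006 -0.002 0.004 -3 0 15 40; 0.006 -0.002 0.004 -3 0 14 40; 0.006 -0.002 0.004 -3 0 14 40; 0 0 0 0 0 10 40; 0 0 0 0 0 0 40"
}}

```text
time: 2.82
tool_pos: [0.4552, 0.0333, 0.1578]
tcp_rot: [1.916, 1.743, 0.596]
wrist_force: [-0.6, 0.7, 0.3]
width: 0.463
```

```bash
cat > st.py <<'E'
from h import *
import sys
s,p,M=cur(); b=np.radians(float(sys.argv[1])); th=float(sys.argv[2])
t,N=target([-.155*np.cos(th),0,.18+.155*np.sin(th)],b,1)
x,y,yaw=np.load("pose.npy"); g=R.from_euler('z',-yaw).apply(p-M[:,2]*.019-[x,y,0])-[0,0,.18]
a=R.from_euler('z',-yaw).apply(M[:,2])
F=R.from_euler('z',-yaw).apply(s["wrist_force"])
print("t",s["time"],"q",s["q"].round(2),"width",round(s["width"],3),"F_col",F.round(2))
print("grasp rel hinge mm",(g*1000).round(1),"r",round(np.hypot(g[0],g[2])*1000,1),"th",round(np.arctan2(g[2],-g[0]),3),"beta",np.degrees(np.arctan2(-a[2],a[0])).round(1),"Ftan",round(F[0]*np.sin(th)+F[2]*np.cos(th),2))
print("to tgt: shift",(M.T@(t-p)*1000).round(1),"turn",R.from_matrix(M.T@N).as_rotvec().round(3))
E
python3 st.py 52 0; python3 -c "
from h import *
save('wrist','w2')"
```

```text
t 2.8167 q [ 0.12 -0.52  2.57 -0.29  0.46  0.43] width 0.463 F_col [-0.73  0.62  0.3 ]
grasp rel hinge mm [-161.2   10.3   -7.2] r 161.4 th -0.045 beta 52.2 Ftan 0.3
to tgt: shift [-10.8   9.2  -2. ] turn [-0.004 -0.016  0.021]
```

View pics/w2.png

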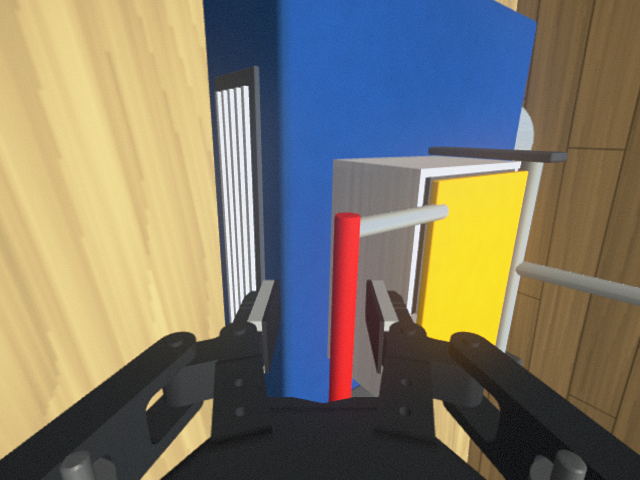

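The bar at about (345,300) is between the fingers. Joint 3 is at its limit, so I'll pitch the tool steeper to get away from it.

```bash
python3 st.py 64 0
```

```text
t 2.8667 q [ 0.12 -0.52  2.57 -0.29  0.46  0.43] width 0.465 F_col [-0.11 -0.64 -0.08]
grasp rel hinge mm [-161.4   10.4   -6.7] r 161.6 th -0.042 beta 52.2 Ftan -0.08
to tgt: shift [-10.8   5.1  -1.9] turn [ 0.206 -0.014  0.023]
```

Emit:
{"fn": "servo_tool", "kwargs": {
  "targets": "0.05 -0.003 0.005 -2 1 0 40; 0.05 -0.003 0.005 -3 1 0 40; 0.05 -0.003 0.005 -3 2 0 40; 0.05 -0.003 0.005 -3 2 0 40; 0 0 0 0 0 0 40"
}}

```text
time: 3.28
tool_pos: [0.4552, 0.022, 0.161]
tcp_rot: [2.075, 1.846, 0.421]
wrist_force: [1.0, 0.3, 0.6]
width: 0.469
```

```bash
python3 st.py 64 0; python3 -c "
from h import *
save('wrist','w3')"
```

```text
t 3.2833 q [ 0.05 -0.41  2.43 -0.11  0.68  0.23] width 0.469 F_col [0.95 0.46 0.61]
grasp rel hinge mm [-156.5   -0.6   -1.9] r 156.5 th -0.012 beta 64.4 Ftan 0.61
to tgt: shift [ 0.6  2.3 -1. ] turn [-0.006 -0.003  0.003]
```

View pics/w3.png

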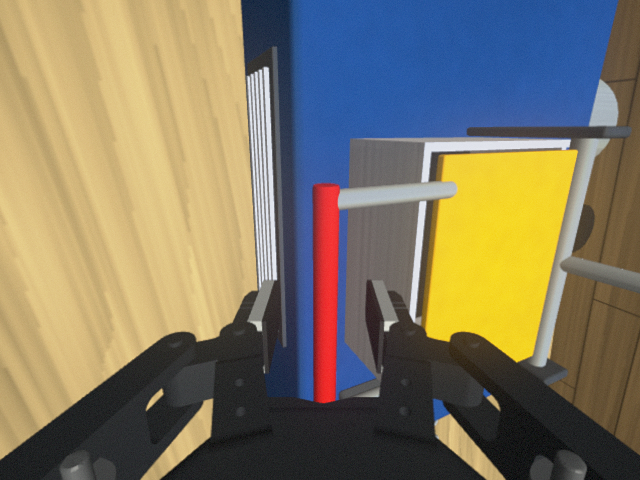

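The bar at (325,290) is centred between the pads. Gripping gently.

Emit:
{"fn": "servo_tool", "kwargs": {
  "targets": "0 0 0 0 2 -1 5; 0 0 0 0 0 0 5; 0 0 0 0 0 0 5; 0 0 0 0 0 0 5; 0 0 0 0 0 0 5; 0 0 0 0 0 0 5",
  "newtons": 25
}}

```text
time: 3.83
tool_pos: [0.4556, 0.0219, 0.1632]
tcp_rot: [2.065, 1.842, 0.429]
wrist_force: [4.9, -1.7, -1.8]
width: 0.107
```

```bash
python3 st.py 64 0
python3 - <<'E'
from h import *
# arc rows: from th0 to th1, beta0->beta1
def arc(t0,t1,b0,b1,n):
    P=[target([-.155*np.cos(t),0,.18+.155*np.sin(t)],np.radians(b)) for t,b in zip(np.linspace(t0,t1,n+1),np.linspace(b0,b1,n+1))]
    for (p,M),(q,N) in zip(P,P[1:]): print(R.from_matrix(M.T@N).as_rotvec().round(4),(M.T@(q-p)*1000).round(1))
arc(0,.4,64,64,8)
E
```

```text
t 3.8333 q [ 0.05 -0.41  2.43 -0.12  0.67  0.24] width 0.107 F_col [ 5.02 -1.11 -1.78]
grasp rel hinge mm [-156.2   -0.6    0.2] r 156.2 th 0.001 beta 63.7 Ftan -1.78
to tgt: shift [0.6 0.9 0.8] turn [ 0.005 -0.002  0.006]
[0. 0. 0.] [ 0.   3.6 -6.9]
[0. 0. 0.] [-0.   3.9 -6.7]
[0. 0. 0.] [ 0.   4.2 -6.5]
[0. 0. 0.] [-0.   4.6 -6.3]
[0. 0. 0.] [-0.   4.9 -6. ]
[0. 0. 0.] [ 0.   5.2 -5.8]
[0. 0. 0.] [ 0.   5.4 -5.5]
[0. 0. 0.] [-0.   5.7 -5.2]
```

Emit:
{"fn": "servo_tool", "kwargs": {
  "targets": "0 0 0 0 2 -4 5; 0 0 0 0 2 -4 5; 0 0 0 0 2 -4 5; 0 0 0 0 2 -4 5"
}}

```text
time: 4.17
tool_pos: [0.4566, 0.0218, 0.1812]
tcp_rot: [2.059, 1.84, 0.435]
wrist_force: [7.8, -2.4, -3.4]
width: 0.102
```

```bash
python3 st.py 64 0.1; python3 -c "
from h import *
save('wrist','w4')"
```

```text
t 4.1667 q [ 0.05 -0.44  2.41 -0.11  0.71  0.23] width 0.102 F_col [ 8.01 -1.45 -3.39]
grasp rel hinge mm [-155.4   -0.6   18.2] r 156.5 th 0.117 beta 63.3 Ftan -2.57
to tgt: shift [ 0.5 -0.4  3. ] turn [ 0.012 -0.003  0.008]
```

View pics/w4.png

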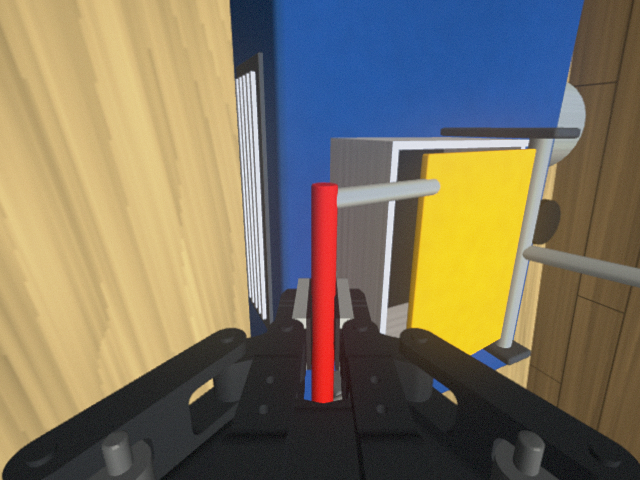

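The flap edge is raised in view and the bar is held at (325,290). Continuing along the arc with a slight inward radial correction.

Emit:
{"fn": "servo_tool", "kwargs": {
  "targets": "0 0 0 0 3.4 -3.5 5; 0 0 0 0 3.5 -3.4 5; 0 0 0 0 2.8 -3.7 5; 0 0 0 0 2.9 -3.6 5; 0 0 0 0 3.1 -3.5 5; 0 0 0 0 3.2 -3.4 5"
}}

```text
time: 4.72
tool_pos: [0.461, 0.0212, 0.2063]
tcp_rot: [2.061, 1.843, 0.43]
wrist_force: [3.8, -1.6, -2.2]
width: 0.104
```

```bash
python3 st.py 64 0.3
```

```text
t 4.7167 q [ 0.05 -0.45  2.37 -0.1   0.77  0.22] width 0.104 F_col [ 3.98 -1.15 -2.16]
grasp rel hinge mm [-150.8   -0.6   43.3] r 156.9 th 0.28 beta 63.6 Ftan -0.88
to tgt: shift [ 0.6  3.4 -1. ] turn [ 0.007 -0.002  0.009]
```

Emit:
{"fn": "servo_tool", "kwargs": {
  "targets": "0 0 0 0 3.4 -3.2 5; 0 0 0 0 3.5 -3.1 5; 0 0 0 0 3.6 -3 5; 0 0 0 0 3.6 -3 5; 0 0 0 0 3.6 -3 5; 0 0 0 0 3.6 -2.9 5; 0 0 0 0 3.7 -2.8 5; 0 0 0 0 3.8 -2.7 5"
}}

```text
time: 5.38
tool_pos: [0.4742, 0.0196, 0.2403]
tcp_rot: [2.066, 1.848, 0.422]
wrist_force: [0.7, -1.7, -1.9]
width: 0.105
```

```bash
python3 st.py 64 0.5
```

```text
t 5.3833 q [ 0.04 -0.44  2.3  -0.09  0.84  0.2 ] width 0.105 F_col [ 0.88 -1.63 -1.92]
grasp rel hinge mm [-137.4   -0.7   77.4] r 157.6 th 0.513 beta 64.1 Ftan -1.27
to tgt: shift [ 0.6 -0.1  3.3] turn [-0.002 -0.001  0.009]
```

Emit:
{"fn": "servo_tool", "kwargs": {
  "targets": "0 0 0 0 3.9 -2.4 5; 0 0 0 0 3.9 -2.3 5; 0 0 0 0 4 -2.2 5; 0 0 0 0 4.1 -2.1 5; 0 0 0 0 4.1 -2 5; 0 0 0 0 4.2 -1.9 5; 0 0 0 0 4.3 -1.8 5; 0 0 0 0 4.3 -1.7 5"
}}

```text
time: 6.05
tool_pos: [0.4978, 0.0167, 0.2738]
tcp_rot: [2.068, 1.849, 0.419]
wrist_force: [-0.9, -1.4, 0.0]
width: 0.105
```

```bash
python3 st.py 64 0.75
```

```text
t 6.05 q [ 0.03 -0.4   2.21 -0.08  0.89  0.18] width 0.105 F_col [-0.71 -1.48  0.01]
grasp rel hinge mm [-113.6   -0.7  110.9] r 158.8 th 0.773 beta 64.2 Ftan -0.48
to tgt: shift [ 0.7 -2.   4.8] turn [-0.004 -0.     0.009]
```

Emit:
{"fn": "servo_tool", "kwargs": {
  "targets": "0 0 0 0 4.4 -1 5; 0 0 0 0 4.4 -1 5; 0 0 0 0 4.5 -0.9 5; 0 0 0 0 4.5 -0.7 5; 0 0 0 0 4.6 -0.5 5; 0 0 0 0 4.6 -0.5 5; 0 0 0 0 4.6 -0.4 5; 0 0 0 0 4.6 -0.3 5"
}}

```text
time: 6.72
tool_pos: [0.5335, 0.0123, 0.2996]
tcp_rot: [2.063, 1.844, 0.424]
wrist_force: [-1.4, -1.2, 1.0]
width: 0.106
```

```bash
python3 st.py 64 1.0; python3 -c "
from h import *
save('scene','s5')"
```

```text
t 6.7167 q [ 0.02 -0.34  2.13 -0.08  0.9   0.16] width 0.106 F_col [-1.25 -1.38  1.02]
grasp rel hinge mm [-77.7  -0.7 136.7] r 157.2 th 1.054 beta 63.8 Ftan -0.51
to tgt: shift [ 0.8 -8.2  3. ] turn [0.003 0.    0.009]
```

View pics/s5.png

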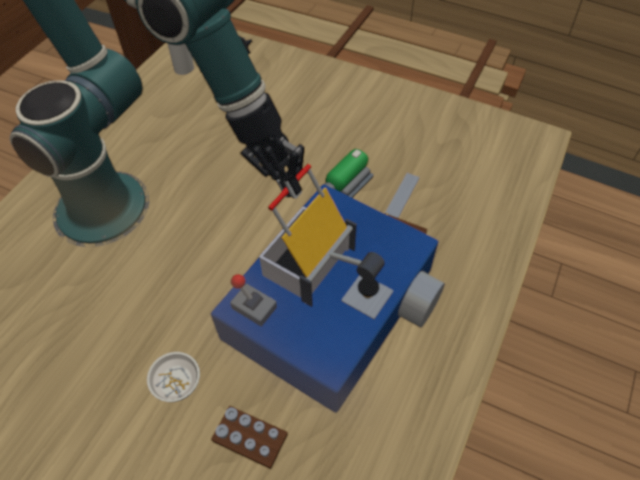

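The scene view shows the gate past balance, with the counterweight at (370,264) above the buffer disc at (368,287). Easing on, slower.

Emit:
{"fn": "servo_tool", "kwargs": {
  "targets": "0 0 0 0 3.1 -0.1 5; 0 0 0 0 3.1 0 5; 0 0 0 0 3.1 0.1 5; 0 0 0 0 3.1 0.2 5"
}}

```text
time: 7.1
tool_pos: [0.5469, 0.0107, 0.306]
tcp_rot: [2.062, 1.843, 0.426]
wrist_force: [0.6, -1.9, 0.8]
width: 0.102
```

Emit:
{"fn": "servo_tool", "kwargs": {
  "targets": "0 0 0 0 2.5 0.2 5; 0 0 0 0 2.5 0.3 5; 0 0 0 0 2.5 0.3 5; 0 0 0 0 2.5 0.4 5"
}}

```text
time: 7.43
tool_pos: [0.5576, 0.0094, 0.31]
tcp_rot: [2.061, 1.843, 0.426]
wrist_force: [-0.8, -2.0, 1.5]
width: 0.103
```

```bash
python3 st.py 64 1.2; python3 -c "
from h import *
save('scene','s6')"
```

```text
t 7.4333 q [ 0.01 -0.29  2.08 -0.07  0.9   0.15] width 0.103 F_col [-0.58 -2.13  1.55]
grasp rel hinge mm [-53.5  -0.7 147. ] r 156.4 th 1.222 beta 63.7 Ftan 0.02
to tgt: shift [ 0.7 -3.6  1.1] turn [0.005 0.    0.009]
```

```bash
python3 -c "
import cv2
im=cv2.imread('pics/s6.png')[150:330,230:450]; cv2.imwrite('pics/s6z.png',cv2.resize(im,None,fx=3,fy=3,interpolation=2))"
```

```text
(no output)
```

View pics/s6z.png

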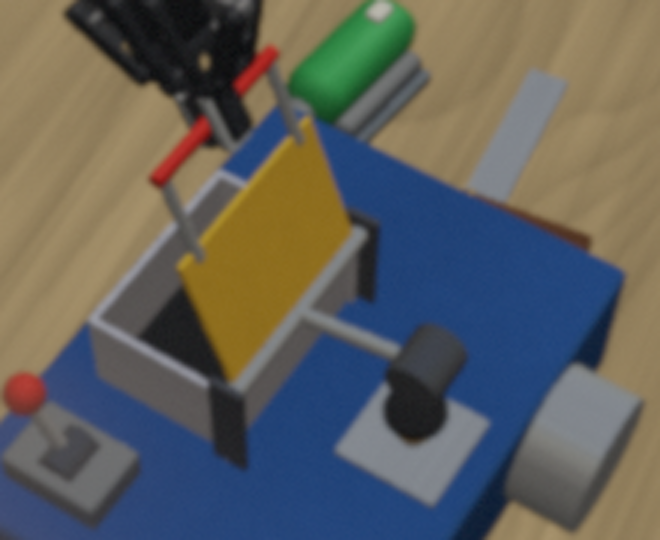

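The counterweight at about (425,360 in the crop) is still well above the buffer. Geometry puts contact at about 1.62 rad. Continuing.

Emit:
{"fn": "servo_tool", "kwargs": {
  "targets": "0 0 0 0 3.1 0.4 5; 0 0 0 0 3.1 0.5 5; 0 0 0 0 3 0.6 5; 0 0 0 0 3 0.6 5; 0 0 0 0 3 0.7 5; 0 0 0 0 3 0.7 5"
}}

```text
time: 7.98
tool_pos: [0.5772, 0.007, 0.315]
tcp_rot: [2.061, 1.843, 0.425]
wrist_force: [-1.2, -1.5, -0.8]
width: 0.105
```

```bash
python3 st.py 64 1.33
```

```text
t 7.9833 q [ 0.   -0.25  2.04 -0.07  0.9   0.14] width 0.105 F_col [-0.96 -1.64 -0.79]
grasp rel hinge mm [-33.7  -0.7 152. ] r 155.7 th 1.352 beta 63.7 Ftan -1.12
to tgt: shift [ 0.7 -3.6 -0.1] turn [0.005 0.001 0.009]
```

Emit:
{"fn": "servo_tool", "kwargs": {
  "targets": "0 0 0 0 2.9 0.8 5; 0 0 0 0 2.9 0.8 5; 0 0 0 0 2.9 0.9 5; 0 0 0 0 2.9 0.9 5; 0 0 0 0 0 0 5"
}}

```text
time: 8.4
tool_pos: [0.5912, 0.0053, 0.317]
tcp_rot: [2.061, 1.843, 0.425]
wrist_force: [0.6, -2.4, 0.2]
width: 0.104
```

```bash
python3 st.py 64 1.43
```

```text
t 8.4 q [-0.   -0.23  2.01 -0.07  0.9   0.14] width 0.104 F_col [ 0.91 -2.35  0.2 ]
grasp rel hinge mm [-19.7  -0.7 154. ] r 155.3 th 1.444 beta 63.7 Ftan 0.93
to tgt: shift [ 0.7 -2.2 -0.4] turn [0.006 0.001 0.009]
```

Emit:
{"fn": "servo_tool", "kwargs": {
  "targets": "0 0 0 0 1.9 0.6 5; 0 0 0 0 1.9 0.6 5; 0 0 0 0 1.9 0.7 5; 0 0 0 0 0 0 5"
}}

```text
time: 8.73
tool_pos: [0.5976, 0.0046, 0.3175]
tcp_rot: [2.061, 1.843, 0.425]
wrist_force: [0.9, -1.8, -0.4]
width: 0.102
```

Emit:
{"fn": "servo_tool", "kwargs": {
  "targets": "0 0 0 0 1.9 0.7 5; 0 0 0 0 1.9 0.7 5; 0 0 0 0 1.9 0.7 5; 0 0 0 0 0 0 5"
}}

```text
time: 9.07
tool_pos: [0.6039, 0.0038, 0.318]
tcp_rot: [2.062, 1.843, 0.424]
wrist_force: [0.3, -2.5, 0.3]
width: 0.107
```

```bash
python3 st.py 64 1.5;python3 -c "
from h import *
c=save('scene','s7')
im=cv2.imread('pics/s7.png')[150:330,230:450]; cv2.imwrite('pics/s7z.png',cv2.resize(im,None,fx=3,fy=3,interpolation=2))"
```

```text
t 9.0667 q [-0.   -0.2   1.99 -0.07  0.9   0.14] width 0.107 F_col [ 0.6  -2.44  0.33]
grasp rel hinge mm [ -6.8  -0.7 155. ] r 155.1 th 1.527 beta 63.8 Ftan 0.62
to tgt: shift [ 0.7 -4.  -1.5] turn [0.004 0.001 0.009]
```

View pics/s7z.png

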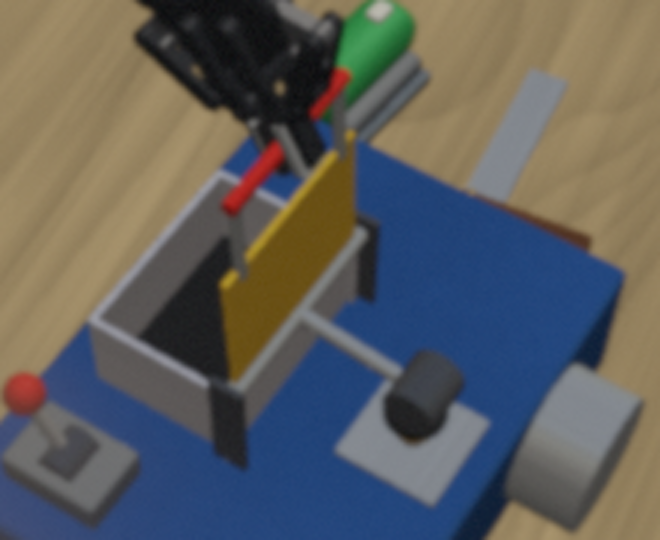

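The counterweight at about (425,390 in the crop) is now just over the disc. Going in small steps and feeling for contact.

Emit:
{"fn": "servo_tool", "kwargs": {
  "targets": "0 0 0 0 1.6 0.7 5; 0 0 0 0 1.6 0.7 5; 0 0 0 0 0 0 5"
}}

```text
time: 9.37
tool_pos: [0.6076, 0.0033, 0.3182]
tcp_rot: [2.062, 1.843, 0.424]
wrist_force: [0.8, -2.2, -0.7]
width: 0.107
```

Emit:
{"fn": "servo_tool", "kwargs": {
  "targets": "0 0 0 0 1.6 0.7 5; 0 0 0 0 1.6 0.7 5; 0 0 0 0 0 0 5"
}}

```text
time: 9.62
tool_pos: [0.6106, 0.003, 0.3181]
tcp_rot: [2.063, 1.844, 0.422]
wrist_force: [-2.2, -3.0, 0.6]
width: 0.106
```

Emit:
{"fn": "servo_tool", "kwargs": {
  "targets": "0 0 0 0 1.6 0.8 5; 0 0 0 0 1.6 0.8 5; 0 0 0 0 0 0 5"
}}

```text
time: 9.87
tool_pos: [0.6128, 0.0027, 0.3179]
tcp_rot: [2.065, 1.846, 0.419]
wrist_force: [-4.9, -1.6, 2.7]
width: 0.105
```

```bash
cat > favg.py <<'E'
from h import *
F=[]
yaw=np.load("pose.npy")[2]
for i in range(8):
    F.append(R.from_euler('z',-yaw).apply(bot.read_state()["wrist_force"])); read_camera("top")
print("mean F_col",np.mean(F,0).round(2),"std",np.std(F,0).round(2))
E
python3 st.py 64 1.58; python3 favg.py
```

```text
t 9.8667 q [-0.01 -0.18  1.97 -0.07  0.9   0.13] width 0.105 F_col [-4.66 -2.13  2.65]
grasp rel hinge mm [  2.2  -0.7 155. ] r 155.0 th 1.585 beta 64.1 Ftan -4.68
to tgt: shift [ 0.7 -0.7 -0.3] turn [-0.001  0.002  0.009]
mean F_col [-4.3 -2.4  2.8] std [0.3  0.64 0.27]
```

Contact: the tangential force reversed to about -4.5 N at 1.585 rad, so the buffer carries roughly 11 N, below the limit. Backing off 2.5 mm before letting go.

Emit:
{"fn": "servo_tool", "kwargs": {
  "targets": "0 0 0 0 -1.2 -0.6 5; 0 0 0 0 -1.2 -0.6 5; 0 0 0 0 0 0 5"
}}

```text
time: 10.52
tool_pos: [0.6103, 0.0031, 0.318]
tcp_rot: [2.065, 1.846, 0.42]
wrist_force: [-1.4, -2.8, 0.3]
width: 0.104
```

```bash
python3 st.py 64 1.58; python3 favg.py
```

```text
t 10.5167 q [-0.01 -0.18  1.97 -0.07  0.9   0.13] width 0.104 F_col [-1.09 -2.96  0.27]
grasp rel hinge mm [ -0.3  -0.6 155.1] r 155.1 th 1.569 beta 64.0 Ftan -1.09
to tgt: shift [0.6 1.6 0.9] turn [-0.     0.001  0.009]
mean F_col [-1.31 -2.66  0.55] std [0.62 0.46 0.44]
```

Emit:
{"fn": "servo_tool", "kwargs": {
  "targets": "0 0 0 0 0 0 14; 0 0 0 0 0 0 20; 0 0 0 0 0 0 30; 0 0 0 0 0 0 35; 0 0 0 0 0 0 40; 0 0 0 0 0 0 40"
}}

```text
time: 11.42
tool_pos: [0.6115, 0.0051, 0.3185]
tcp_rot: [2.064, 1.847, 0.426]
wrist_force: [-0.1, -0.3, 0.3]
width: 0.467
```

```bash
python3 st.py 64 1.58; python3 favg.py; python3 -c "
from h import *
save('wrist','w8')"
```

```text
t 11.4167 q [-0.   -0.18  1.97 -0.06  0.9   0.13] width 0.467 F_col [-0.07 -0.33  0.28]
grasp rel hinge mm [  0.6   1.4 155.6] r 155.6 th 1.575 beta 63.9 Ftan -0.07
to tgt: shift [-1.5  0.4  0.9] turn [ 0.002 -0.002  0.009]
mean F_col [-0.08 -0.27 -0.05] std [0.46 0.27 0.42]
```

View pics/w8.png

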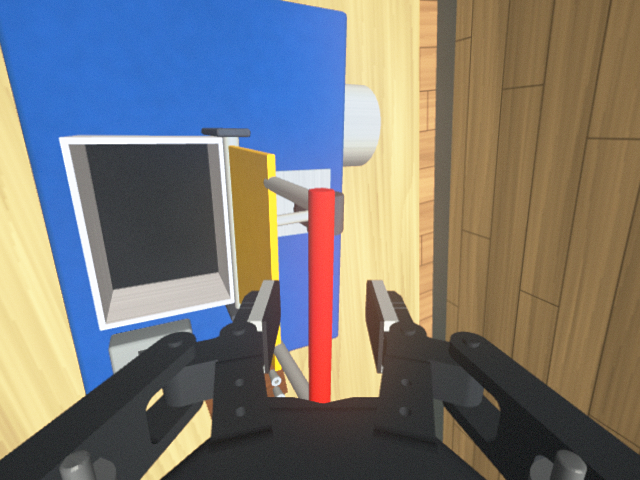

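The bar at (320,290) stands free between the open pads. Retreating straight back.

Emit:
{"fn": "servo_tool", "kwargs": {
  "targets": "0 0 0 0 0 -12 40; 0 0 0 0 0 -15 40; 0 0 0 0 0 -15 40; 0 0 0 0 0 -15 40; 0 0 0 0 0 -15 40; 0 0 0 0 0 -15 40; 0 0 0 0 0 0 40"
}}

```text
time: 12.45
tool_pos: [0.5697, 0.0095, 0.4028]
tcp_rot: [2.065, 1.847, 0.424]
wrist_force: [0.8, -0.7, 1.5]
width: 0.473
```

```bash
cat > tgt.py <<'E'
from h import *
import sys
x,z,b,n=map(float,sys.argv[1:5]); y=float(sys.argv[5]) if len(sys.argv)>5 else -.135
s,p,M=cur()
t,N=target([x,y,z],np.radians(b)); t=t-N[:,2]*.019
print(s["time"],s["q"].round(2),(M.T@(t-p)*1000).round(1))
for r in rows(p,M,t,N,int(n)): print(*r)
E
python3 tgt.py -.155 .27 70 10
python3 -c "
from h import *
c=save('scene','s9')
im=cv2.imread('pics/s9.png')[150:330,230:450]; cv2.imwrite('pics/s9z.png',cv2.resize(im,None,fx=3,fy=3,interpolation=2))"
```

```text
12.45 [ 0.01 -0.29  1.91 -0.06  1.08  0.13] [-134.5 -169.    65.7]
[ 0.0105 -0.0001  0.0009] [-13.4 -16.9   6.6]
[ 0.0105 -0.0001  0.0009] [-13.5 -16.8   6.7]
[ 0.0105 -0.0001  0.0009] [-13.5 -16.7   6.9]
[ 0.0105 -0.0001  0.0009] [-13.5 -16.6   7.1]
[ 0.0105 -0.0001  0.0009] [-13.5 -16.6   7.3]
[ 0.0105 -0.0001  0.0009] [-13.5 -16.5   7.5]
[ 0.0105 -0.0001  0.0009] [-13.5 -16.4   7.6]
[ 0.0105 -0.0001  0.0009] [-13.5 -16.3   7.8]
[ 0.0105 -0.0001  0.0009] [-13.6 -16.2   8. ]
[ 0.0105 -0.0001  0.0009] [-13.6 -16.1   8.1]
```

View pics/s9z.png

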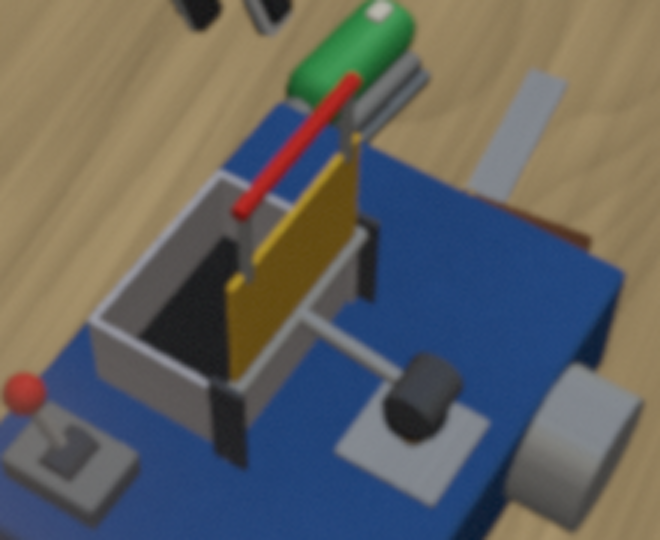

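The gate stands open on its own, with the counterweight resting on the disc at about (422,395 in the crop). Now for the switch.

Emit:
{"fn": "servo_tool", "kwargs": {
  "targets": "0.01 0 0 -13 -17 6 0; 0.01 0 0 -13 -17 6 0; 0.01 0 0 -13 -17 7 0; 0.01 0 0 -13 -17 7 0; 0.01 0 0 -13 -17 7 0; 0.01 0 0 -13 -17 7 0; 0.01 0 0 -14 -16 8 0; 0.01 0 0 -14 -16 8 0"
}}

```text
time: 13.17
tool_pos: [0.4567, -0.0855, 0.2905]
tcp_rot: [2.113, 1.901, 0.357]
wrist_force: [0.1, 0.1, -0.0]
width: 0.001
```

Emit:
{"fn": "servo_tool", "kwargs": {
  "targets": "0.01 0 0 -14 -16 8 0; 0.01 0 0 -14 -16 8 0; 0 0 0 0 0 0 0"
}}

```text
time: 13.42
tool_pos: [0.4238, -0.1123, 0.2559]
tcp_rot: [2.135, 1.917, 0.331]
wrist_force: [-0.2, 0.9, -0.7]
width: 0.003
```

```bash
python3 tgt.py -.155 .158 70 8
python3 -c "
from h import *
c=save('wrist','w10')
s,p,M=cur();print(p,s['width'])
G=np.eye(4);G[:3,:3]=M;G[:3,3]=p; W=G@c['T_tool_cam']
print(proj(c,col2w(*np.load('pose.npy'),np.array([-.1014,-.135,.1803])),W[:3,3],W[:3,:3]))"
```

```text
13.4167 [-0.39 -0.46  2.26  0.11  1.02 -0.33] [  2.4 -25.   95.1]
[-0.001  -0.0006  0.0015] [ 0.3 -3.1 11.9]
[-0.001  -0.0006  0.0015] [ 0.3 -3.1 11.9]
[-0.001  -0.0006  0.0015] [ 0.3 -3.1 11.9]
[-0.001  -0.0006  0.0015] [ 0.3 -3.2 11.9]
[-0.001  -0.0006  0.0015] [ 0.3 -3.2 11.9]
[-0.001  -0.0006  0.0015] [ 0.3 -3.2 11.9]
[-0.001  -0.0006  0.0015] [ 0.3 -3.2 11.9]
[-0.001  -0.0006  0.0015] [ 0.3 -3.2 11.9]
[ 0.42516696 -0.11191309  0.25739403] -0.0028552370518279933
[[365.36570188 235.54838071]]
```

View pics/w10.png

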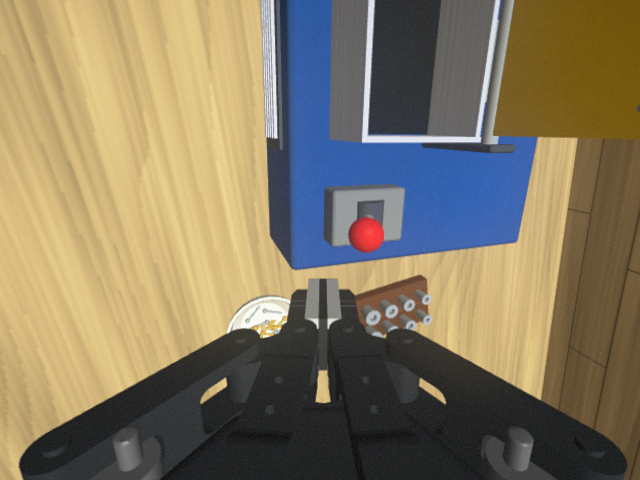

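The ball at (366,235) matches the prediction of (365,235), and the fingers are closed in front of it. Lowering.

Emit:
{"fn": "servo_tool", "kwargs": {
  "targets": "0 0 0 0 -3 12 0; 0 0 0 0 -3 12 0; 0 0 0 0 -3 12 0; 0 0 0 0 -3 12 0; 0 0 0 0 -3 12 0; 0 0 0 0 -3 12 0; 0 0 0 0 -3 12 0; 0 0 0 0 -2 8 0"
}}

```text
time: 14.13
tool_pos: [0.4454, -0.1115, 0.1683]
tcp_rot: [2.124, 1.903, 0.35]
wrist_force: [-0.1, -0.5, 0.1]
width: 0.003
```

```bash
python3 tgt.py -.070 .158 70 8; python3 st.py 70 0
```

```text
14.1333 [-0.37 -0.35  2.36  0.13  0.79 -0.34] [-1.6 63.5 35.1]
[ 0.0016 -0.0006  0.0013] [-0.2  7.9  4.4]
[ 0.0016 -0.0006  0.0013] [-0.2  7.9  4.4]
[ 0.0016 -0.0006  0.0013] [-0.2  8.   4.4]
[ 0.0016 -0.0006  0.0013] [-0.2  8.   4.3]
[ 0.0016 -0.0006  0.0013] [-0.1  8.   4.3]
[ 0.0016 -0.0006  0.0013] [-0.1  8.   4.3]
[ 0.0016 -0.0006  0.0013] [-0.1  8.   4.3]
[ 0.0016 -0.0006  0.0013] [-0.1  8.   4.3]
t 14.1333 q [-0.37 -0.35  2.36  0.13  0.79 -0.34] width 0.003 F_col [-0.05 -0.49  0.11]
grasp rel hinge mm [-148.6 -134.4    6.1] r 148.7 th 0.041 beta 69.3 Ftan 0.11
to tgt: shift [134.3  -7.    4.1] turn [ 0.013 -0.005  0.01 ]
```

Emit:
{"fn": "servo_tool", "kwargs": {
  "targets": "0 0 0 0 4 9 0; 0 0 0 0 6 4 0; 0 0 0 0 6 2.2 0; 0 0 0 0 6 2.2 0; 0 0 0 0 6 2.2 0; 0 0 0 0 6 2.2 0; 0 0 0 0 6 2.2 0"
}}

```text
time: 14.72
tool_pos: [0.4958, -0.1144, 0.1599]
tcp_rot: [2.123, 1.907, 0.351]
wrist_force: [-1.5, 0.1, 0.8]
width: -0.002
```

```bash
python3 st.py 70 0;python3 -c "
from h import *
save('wrist','w11')"
```

```text
t 14.7167 q [-0.33 -0.22  2.28  0.12  0.74 -0.3 ] width -0.002 F_col [-1.53 -0.11  0.78]
grasp rel hinge mm [ -98.2 -131.2   -2.3] r 98.2 th -0.024 beta 69.3 Ftan 0.78
to tgt: shift [131.8 -50.9 -21.2] turn [ 0.012 -0.007  0.012]
```

View pics/w11.png

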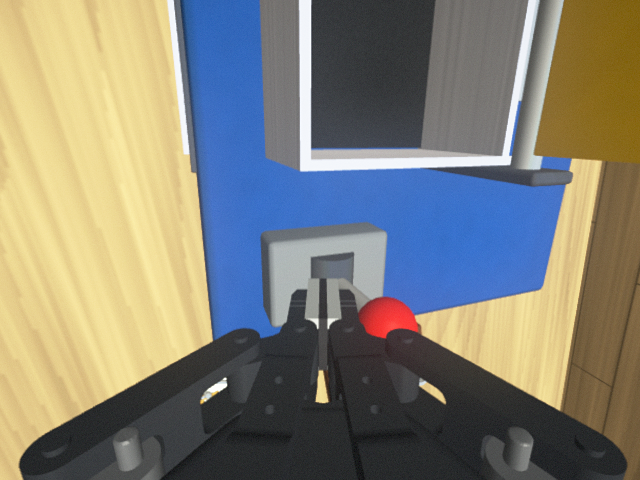

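The fingers are pushing the ball, now at (388,320), and the lever is moving back. Continuing towards the end stop.

Emit:
{"fn": "servo_tool", "kwargs": {
  "targets": "0 0 0 -1 4 1.5 0; 0 0 0 -1 4 1.5 0; 0 0 0 -1 4 1.5 0; 0 0 0 0 3 1.1 0; 0 0 0 0 0 0 0"
}}

```text
time: 15.18
tool_pos: [0.5138, -0.1194, 0.1597]
tcp_rot: [2.125, 1.908, 0.351]
wrist_force: [-1.1, 0.7, 0.3]
width: 0.001
```

```bash
python3 st.py 70 0;python3 favg.py; python3 -c "
from h import *
c=save('scene','s12')
im=cv2.imread('pics/s12.png')[200:340,180:380]; cv2.imwrite('pics/s12z.png',cv2.resize(im,None,fx=3,fy=3,interpolation=2))"
```

```text
t 15.1833 q [-0.33 -0.18  2.25  0.12  0.73 -0.3 ] width 0.001 F_col [-1.15  0.59  0.34]
grasp rel hinge mm [ -79.7 -134.    -2.5] r 79.7 th -0.031 beta 69.4 Ftan 0.34
to tgt: shift [134.9 -68.2 -27.7] turn [ 0.011 -0.008  0.012]
mean F_col [-0.56  0.03  0.18] std [0.56 0.35 0.34]
```

View pics/s12z.png

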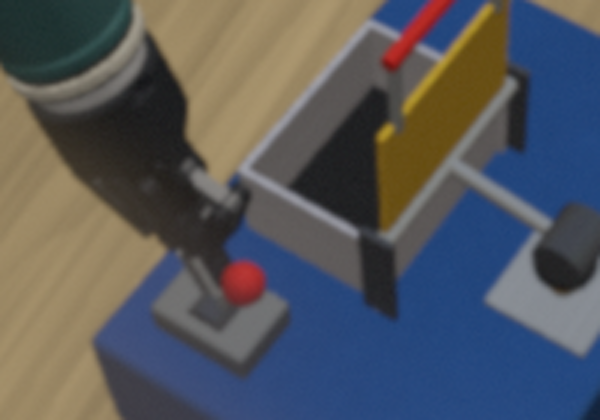

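The lever is over to the back, with the ball at (243,283 in the crop). Creeping on until it meets the stop.

Emit:
{"fn": "servo_tool", "kwargs": {
  "targets": "0 0 0 0 2 0.8 0; 0 0 0 0 2 0.8 0; 0 0 0 0 0 0 0"
}}

```text
time: 15.88
tool_pos: [0.516, -0.1195, 0.1592]
tcp_rot: [2.126, 1.911, 0.347]
wrist_force: [-3.7, -0.2, 4.3]
width: 0.002
```

Emit:
{"fn": "servo_tool", "kwargs": {
  "targets": "0 0 0 0 2 0.8 0; 0 0 0 0 0 0 0"
}}

```text
time: 16.05
tool_pos: [0.5161, -0.1196, 0.1591]
tcp_rot: [2.129, 1.915, 0.343]
wrist_force: [-4.7, 0.3, 5.4]
width: -0.005
```

```bash
python3 st.py 70 0;python3 favg.py; python3 -c "
from h import *
c=save('scene','s13')
print(proj(c,col2w(*np.load('pose.npy'),np.array([-.0486,-.135,.1803]))))
hsv=cv2.cvtColor(c['image'],cv2.COLOR_RGB2HSV)
m=(((hsv[...,0]<6)|(hsv[...,0]>174))&(hsv[...,1]>150)&(hsv[...,2]>80)).astype(np.uint8)
print(cv2.connectedComponentsWithStats(m)[2:])"
```

```text
t 16.05 q [-0.33 -0.17  2.24  0.12  0.74 -0.29] width -0.005 F_col [-4.72 -0.3   5.44]
grasp rel hinge mm [ -77.2 -133.9   -3.1] r 77.3 th -0.04 beta 69.9 Ftan 5.44
to tgt: shift [134.9 -70.2 -28.5] turn [ 0.001 -0.008  0.014]
mean F_col [-6.5  -0.7   5.39] std [0.86 0.55 0.21]
[[261.57122873 294.80706104]]
(array([[     0,      0,    640,    480, 306774],
       [   308,    175,     42,     48,    294],
       [   255,    289,     14,     12,    132]], dtype=int32), array([[319.51697015, 239.51519034],
       [327.78911565, 199.00340136],
       [261.59848485, 294.39393939]]))
```

The ball is at (261.6,294.4). The prediction for fully on is (261.6,294.8), and the end-stop force is felt. Backing away.

Emit:
{"fn": "servo_tool", "kwargs": {
  "targets": "0 0 0 0 -5 -3 0; 0 0 0 0 -10 -6 0; 0 0 0 0 -15 -10 0; 0 0 0 0 -15 -15 0; 0 0 0 0 -10 -20 0; 0 0 0 0 -5 -25 0; 0 0 0 0 0 -25 0; 0 0 0 0 0 0 0"
}}

```text
time: 17.17
tool_pos: [0.4215, -0.1094, 0.2384]
tcp_rot: [2.127, 1.914, 0.345]
wrist_force: [1.0, -0.4, 0.8]
width: 0.004
```

```bash
python3 st.py 70 0; python3 -c "
from h import *
c=save('scene','s14')
p=np.load('pose.npy')
for f in(.4,.45,.5): print(f,proj(c,col2w(*p,np.array([-.075+.055*np.sin(f),-.135,.132+.055*np.cos(f)]))))
for th in(1.5,1.55,1.6): print(th,proj(c,col2w(*p,np.array([-.155*np.cos(th),0,.18+.155*np.sin(th)]))))
for n in('scene','top'):
  if n=='top': c=save('top','t14')
  hsv=cv2.cvtColor(c['image'],cv2.COLOR_RGB2HSV)
  m=(((hsv[...,0]<6)|(hsv[...,0]>174))&(hsv[...,1]>150)&(hsv[...,2]>80)).astype(np.uint8)
  print(cv2.connectedComponentsWithStats(m)[2:])"
```

```text
t 17.1667 q [-0.39 -0.47  2.29  0.12  0.98 -0.34] width 0.004 F_col [ 1.04 -0.27  0.76]
grasp rel hinge mm [-172.4 -135.2   76.2] r 188.5 th 0.416 beta 69.8 Ftan 0.76
to tgt: shift [134.5  -8.3  78.7] turn [ 0.004 -0.009  0.014]
0.4 [[259.10896799 292.7367296 ]]
0.45 [[260.34414925 293.76249633]]
0.5 [[261.55838648 294.80811296]]
1.5 [[322.34845566 194.42896636]]
1.55 [[326.45716206 196.31634837]]
1.6 [[330.59565756 198.37852653]]
(array([[     0,      0,    640,    480, 306783],
       [   308,    175,     41,     48,    293],
       [   256,    289,     13,     12,    124]], dtype=int32), array([[319.51519804, 239.51659642],
       [327.93856655, 198.84641638],
       [261.95967742, 294.5       ]]))
(array([[     0,      0,    640,    480, 306751],
       [   293,    190,     68,     13,    332],
       [   386,    241,     13,     12,    117]], dtype=int32), array([[319.46543288, 239.54462414],
       [325.92771084, 195.95180723],
       [391.88888889, 246.07692308]]))
```

View pics/s14.png

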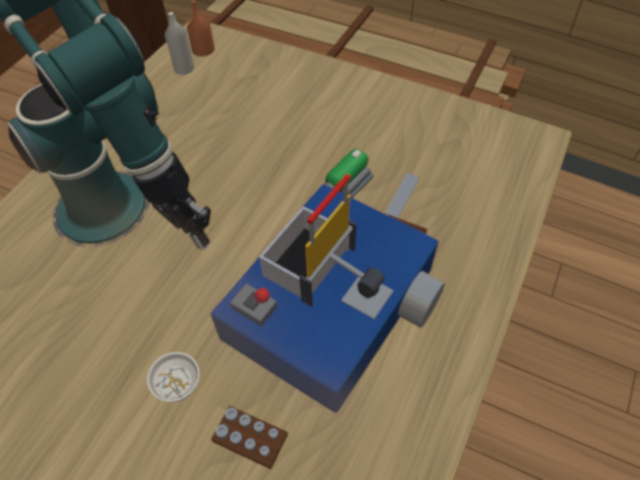

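View pics/t14.png

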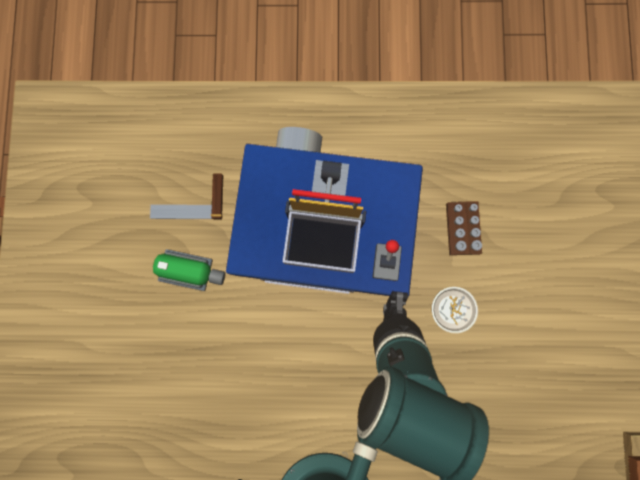

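The gate stands open with its bar at (328,199). The ball is at the "on" end, at (262,294), and the other objects haven't moved. The robot is clear of everything, so I'm handing in.

```bash
python3 -c "
from h import *
print(finish_job())"
```

```text
the job is handed in; nothing more can be done
None
```

The gate is open and resting on its buffer, the toggle switch is on, and I handed the job in at about 17 s.

- **Gate:** I gripped the red bar at 25 N and swung it along its arc past the balance point. From about 1.44 rad I eased it on in small steps until the force reversed, with buffer contact at roughly 1.56 rad. The peak push was about 5 N at the bar, which I estimate put 11 N on the buffer, under the 20 N limit. I backed off 2.5 mm, let go and retreated. The gate then stayed open at about 1.57 rad by the scene camera.
- **Switch:** I pushed the ball back with closed fingers until it met the end stop, at about 8 N. After I backed away, the ball was within 0.5 px of where it should appear at fully on.
- **Other objects:** the dish, collets, try square and sander look unmoved in the before and after top pictures. The robot is clear of everything.
- **What went wrong:** on the first approach, joint 3 read 2.57, right at its limit. I pitched the tool steeper straight away and it dropped to 2.43; I saw no reading above the limit.

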